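# Make up two drone repair kits

### The job

Make up the two drone repair kits. In the tray with three pockets put the narrowest motor in the round pocket, the short arm in the long pocket and the circuit-board stack in the square one; in the tray with two pockets put the widest motor in the round pocket and the long arm in the long one. Everything sits right way up on the floor of its pocket; leave the middle-sized motor where it stands.

Things in the scene. Friction and masses are not known exactly. Their poses are not given: they have to be found in the camera images.
- tray_three: Kit tray for the racing drone, fixed to the bench: a grey plate 124 mm (x) by 132 mm (y), 12 mm thick, with three pockets 6 mm deep (so their floors are 6 mm above its underside). Origin: centre of the underside; z up. Pocket centres in the tray's frame: long pocket at x -33, y 0 mm, 42 mm (x) by 100 mm (y); square pocket at x +25, y -29 mm, 58 by 58 mm; round pocket at x +25, y +33 mm, 50 mm across.
- tray_two: Kit tray for the survey drone, fixed to the bench: a grey plate 136 mm (x) by 166 mm (y), 12 mm thick, with two pockets 6 mm deep (so their floors are 6 mm above its underside). Origin: centre of the underside; z up. Pocket centres in the tray's frame: long pocket at x -39, y 0 mm, 42 mm (x) by 150 mm (y); round pocket at x +25, y 0 mm, 70 mm across.
- motor_wide: Brushless motor, a dark steel drum standing upright on its base, 52 mm across and 30 mm high, the widest of the three motors (the others are 28 and 38 mm across). The foot (lowest 5 mm) and the rim of the top are narrower. Origin: centre of the underside; z up. About 110 g.
- motor_narrow: Brushless motor, a dark steel drum standing upright on its base, 28 mm across and 36 mm high, the narrowest and tallest of the three motors (the others are 38 and 52 mm across). The foot (lowest 5 mm) and the rim of the top are narrower. Origin: centre of the underside; z up. About 45 g.
- motor_middle: Brushless motor, a dark steel drum standing upright on its base, 38 mm across and 33 mm high, the middle-sized one of the three motors (the others are 28 and 52 mm across). The foot (lowest 5 mm) and the rim of the top are narrower. Origin: centre of the underside; z up. About 70 g. It is not wanted and stays where it is.
- long_arm: Drone arm lying flat: a black box-section bar 130 mm long over all, 20 mm wide and 24 mm high, with a round motor mount 28 mm across at its +x end and a clamp block 26 mm wide (20 mm long) at its -x end, both as high as the bar. Origin: middle of the underside; x runs along the bar, z up. It can be gripped across the bar at its middle. Either end may point either way in its pocket. About 65 g.
- short_arm: Drone arm lying flat: a black box-section bar 80 mm long over all, 20 mm wide and 24 mm high, with a round motor mount 28 mm across at its +x end and a clamp block 26 mm wide (20 mm long) at its -x end, both as high as the bar. Origin: middle of the underside; x runs along the bar, z up. It can be gripped across the bar at its middle. Either end may point either way in its pocket. About 45 g.
- board_stack: Flight-controller stack: three dark square circuit boards one over another on brass corner posts, 38 by 38 mm and 28 mm high; it can be gripped by two opposite edges like a solid block. Origin: centre of the underside; x and y along the edges, z up. About 50 g.
There are look-alikes about, which are no part of the job. What is shaped like the motor_narrow but blue or pink is not meant. What is shaped like the motor_wide but orange or purple is not meant.

How it is judged:
At the end, for the whole second after the job is handed in: Each of the five parts is in its named pocket (within 12 to 14 mm of its centre along the tray's x and y; arms along the pocket within 0.3 rad), on the pocket floor within 3 mm, upright within 0.1 rad and at rest; the middle-sized motor upright within 30 mm of its start (x of motor_narrow in the frame of tray_three between 0.012 and 0.038 m and y of motor_narrow in the frame of tray_three between 0.02 and 0.046 m and z of motor_narrow in the frame of tray_three between 0.003 and 0.009 m and angle between each of motor_narrow, board_stack, short_arm, motor_wide, long_arm, motor_middle's own z axis and vertical below 0.1 rad and linear speed of each of motor_narrow, board_stack, short_arm, motor_wide, long_arm below 0.02 m/s and angular speed of each of motor_narrow, board_stack, short_arm, motor_wide, long_arm below 0.2 rad/s and x of board_stack in the frame of tray_three between 0.012 and 0.038 m and y of board_stack in the frame of tray_three between -0.042 and -0.016 m and z of board_stack in the frame of tray_three between 0.003 and 0.009 m and x of short_arm in the frame of tray_three between -0.045 and -0.021 m and y of short_arm in the frame of tray_three between -0.014 and 0.014 m and z of short_arm in the frame of tray_three between 0.003 and 0.009 m and angle between the x axis of short_arm and the y axis of tray_three, either way round below 0.3 rad and x of motor_wide in the frame of tray_two between 0.013 and 0.037 m and y of motor_wide in the frame of tray_two between -0.012 and 0.012 m and z of motor_wide in the frame of tray_two between 0.003 and 0.009 m and x of long_arm in the frame of tray_two between -0.051 and -0.027 m and y of long_arm in the frame of tray_two between -0.014 and 0.014 m and z of long_arm in the frame of tray_two between 0.003 and 0.009 m and angle between the x axis of long_arm and the y axis of tray_two, either way round below 0.3 rad and distance of motor_middle from where it was at the start of the episode below 0.03 m); the robot touches nothing.
It fails at once if the middle-sized motor is carried off or pushed more than 30 mm (distance of motor_middle from where it was at the start of the episode above 0.03 m).
It also fails if it takes over 106 s, if anything falls off the work surface, if the arm or the gripper's body presses on something with over 40 N, if the wrist force passes 120 N, or if a joint passes its speed limit or range.

### The arm

A 7-joint arm with a two-finger parallel gripper is mounted at the origin on the work surface. World frame = base frame: x ahead of the robot, y to its left, z up, the work surface at z = 0. Lengths are in m, angles in rad, forces in N, time in s.
With the tool pointing down it reaches from about 0.425 to 1.025 m from the base axis. Payload 9.4 kg.
Tool frame: the origin (TCP) lies on the centre line of the jaws, within the pads' length; the fingertips stand 14 mm ahead of it and the grasp point (between the pads) lies 5 mm behind it; y points along the fingers, x is the direction in which the jaws open and shut, and the axes are right-handed (so a half turn about y gives the same grasp; the last joint's range is limited). The gripper opens to 85 mm and grips with 20 to 120 N. Pads are 22 mm wide; open, the fingers measure 114 mm over their backs; the gripper's body (76 mm by 85 mm) begins 54 mm behind the grasp point. The pads swing forward as they close: fully open they stand 13 mm farther back than shut.
Start: joints at [1.214, 0.599, -0.003, 1.599, 0.002, 0.943, -0.08], TCP at [0.2, -0.697, 0.245] pointing down, gripper open.
Joint ranges: [-2.57, 2.57], [-0.35, 1.97], [-1.29, 1.29], [0.11, 2.56], [-1.05, 4.19], [0.11, 1.86], [-2.63, 2.63]. Speed limits (rad/s): [2.22, 2.22, 3.01, 3.01, 3.14, 3.14, 3.14].

### API

Orientations are given as a 3x3 rotation matrix whose columns are the frame's x, y, z axes.
In Python, from bench import manip, viewer, spotter gives the robot as it stands.
- The arm moves only by the tool arm_command, never from a script. Its argument "commands" is a list that holds one entry, the list of rows, each a list of 7 numbers: the shift along the tool's x, y, z in m, then the turn, a rotation vector about the tool's x, y, z in rad, then the opening, from 0 (shut) to 1 (fully open). In form: [[[dx, dy, dz, wx, wy, wz, hand], ...]]. A call has 1 to 20 rows; each row is the pose to reach, as a shift and turn from the pose measured when the call began, along the tool's axes at that moment; what a row does not reach only later rows make up. A row lasts 1/10 s, in which the tool goes at most 50 mm and 8.59 degrees, less where a joint would pass 70% of its speed; a pose out of reach is approached as far as the arm can. A call with a gripper value outside its range is refused whole. The fingers move at their own pace and stop on an object; "force" is the grip in N (left out, the last holds). Time passes only in rows, so rows that repeat a pose let the fingers close. It gives the time, the measured TCP pose, the force and the opening at its end, in the units of the state.
- manip.observe(): the state, without advancing time (a new reading comes with each control period).
- viewer.grab_frame(name): name is "side" or "top"; returns a dict with "img" (480x640x3 uint8, blue, green, red), "z_map" (480x640 float32, m along the optical axis (not along the pixel's ray), 0 where there is no reading), "fx", "fy", "cx", "cy" (pixels), "k1" (the pictures are not rectified: a ray, as slopes to the right and down, at radius r is drawn at 1 + k1 r^2 times it, then the intrinsics apply), "view" (4x4, takes a point from world to camera coordinates). Camera axes: x right, y down, z forward; pixel columns grow to the right and rows downward; lengths in m; the calibration is good to about 2 mm. A picture is of the moment at which its call begins.
- manip.sign_off(): hands the job in, once; it reports no verdict.
Trained networks look in the newest picture that a camera, given by its name, has taken for a name from the list of things; names that differ only in an ending like _2 or _b are one class to them, and where a whole thing is asked for, a point or a joint stands for the part that bears it (a point fixed in the world has none). Each returns a list of dicts, best first, with "p" (0 to 1); they miss things now and then, are a little off and sometimes report something else, mostly with a low value. They report only what shows in the picture. A call takes as long as a camera call. They do not tell look-alikes from the thing itself.
- spotter.search_frame(thing, camera): "location" ([x, y, z] in m, in the coordinates of the camera as it stood for that picture, good to about 4 mm: the middle of the surface that is visible of it).
- spotter.regions_of(thing, camera): "region" (480x640 bool, what is visible of it).
The state is a dict: "time_s": time; "q": joint angles; "joint_vel": joint speeds; "joint_torque": joint torques, N m; "tool_pos": TCP position; "tcp_rot": TCP orientation; "contact_force": force on the tool from outside, world axes, zero at the start; "ft_torque": the same for the moment, N m; "gripper_width": opening from 0.0 (shut) to 1.0 (fully open).
Only numpy, scipy, OpenCV 4.12 (cv2) and the standard library are available. Lean on these libraries where they do the work, as an engineer would, in place of code of your own. Each camera call takes 0.05 s, during which the arm holds its last target.

## Working session

There is one attempt and no reset: what is moved stays moved. The work goes in short steps, Python scripts to look and compute and a tool call to move; the robot and the scene stay as the last step left them, time stands still between calls to the robot, and variables do not carry over. Pictures are saved under pics/ and viewed, and the job is handed in when it is done.

Besides the shell and the picture viewer there is one more tool, called after ">>>" by a JSON object that holds its "fn" and its "kwargs". arm_command: Moves the arm, as the interface text tells. Its arguments: {"type":"object","properties":{"commands":{"type":"array","items":{"type":"array","items":{"type":"array","items":{"type":"number"}}}},"force":{"type":"number"}},"required":["commands"]}

```bash
ls; mkdir -p pics; cat > h.py <<'E'
import numpy as np, cv2
from bench import manip, viewer, spotter
def px2w(f,u,v,z=None,plane=None):
    K=np.array([[f['fx'],0,f['cx']],[0,f['fy'],f['cy']],[0,0,1.]])
    p=cv2.undistortPoints(np.array([[[u,v]]],float),K,np.array([f['k1'],0,0,0.]))[0,0]
    V=np.array(f['view']);R=V[:3,:3];t=V[:3,3]
    d=R.T@np.array([p[0],p[1],1]);c=-R.T@t
    if plane is not None: return c+d*((plane-c[2])/d[2])
    if z is None: z=f['z_map'][int(round(v)),int(round(u))]
    return c+d*z
def w2px(f,P):
    K=np.array([[f['fx'],0,f['cx']],[0,f['fy'],f['cy']],[0,0,1.]])
    V=np.array(f['view']);r,_=cv2.Rodrigues(V[:3,:3])
    return cv2.projectPoints(np.array(P,float).reshape(-1,1,3),r,V[:3,3],K,np.array([f['k1'],0,0,0.]))[0][:,0]
def cloud(f):
    h,w=f['z_map'].shape
    K=np.array([[f['fx'],0,f['cx']],[0,f['fy'],f['cy']],[0,0,1.]])
    uv=np.stack(np.meshgrid(np.arange(w),np.arange(h)),-1).reshape(-1,1,2).astype(float)
    p=cv2.undistortPoints(uv,K,np.array([f['k1'],0,0,0.]))[:,0]
    z=f['z_map'].reshape(-1,1)
    C=np.hstack([p*z,z]);V=np.array(f['view'])
    W=(C-V[:3,3])@V[:3,:3]
    W[z[:,0]==0]=np.nan
    return W.reshape(h,w,3)
E
python3 - <<'E'
from h import *
for n in ['side','top']:
    f=viewer.grab_frame(n); cv2.imwrite(f'pics/{n}0.png',f['img'])
    V=np.array(f['view']);print(n,f['fx'],f['k1'],-V[:3,:3].T@V[:3,3],V[2,:3])
    np.savez(f'{n}0.npz',**f)
    for t in ['tray_three','tray_two','motor_wide','motor_narrow','motor_middle','long_arm','short_arm','board_stack']:
        for d in spotter.search_frame(t,n):
            L=np.array(d['location']);W=V[:3,:3].T@(L-V[:3,3])
            print(t,round(d['p'],2),W.round(3),w2px(f,W).round(0)[0])
print(manip.observe())
E
```

```text
pics
side 574.5478609189801 -0.008302069742018726 [-0.06372128  1.10637084  0.80554154] [ 0.39162673 -0.76046435 -0.51799853]
tray_three 0.77 [0.638 0.146 0.006] [236. 274.]
tray_three 0.54 [ 0.466 -0.056  0.025] [333. 244.]
tray_two 0.94 [ 0.639 -0.132  0.007] [289. 224.]
motor_wide 0.86 [0.367 0.145 0.026] [336. 296.]
motor_wide 0.63 [0.468 0.098 0.029] [306. 273.]
motor_wide 0.53 [0.371 0.059 0.025] [350. 276.]
motor_narrow 0.75 [0.609 0.415 0.026] [176. 335.]
motor_narrow 0.66 [0.533 0.402 0.025] [210. 342.]
motor_narrow 0.63 [0.495 0.347 0.023] [240. 333.]
motor_middle 0.68 [ 0.465 -0.058  0.025] [334. 244.]
long_arm 0.71 [0.532 0.401 0.028] [210. 341.]
short_arm 0.66 [ 0.467 -0.22   0.025] [358. 217.]
board_stack 0.53 [ 0.548 -0.383  0.019] [354. 190.]
top 437.7132776075202 -0.06442913259480162 [0.34286567 0.0216226  0.91497103] [ 0.17772255 -0.03538927 -0.9834441 ]
tray_three 0.19 [ 0.47  -0.23   0.023] [430. 253.]
tray_two 0.72 [ 0.637 -0.138  0.01 ] [382. 178.]
motor_wide 0.88 [0.373 0.048 0.027] [295. 301.]
motor_wide 0.74 [0.474 0.085 0.028] [278. 251.]
motor_wide 0.63 [0.
[... 669 characters left out ...]
rray([ 4.81721168e-04, -1.11594982e-03,  5.19223389e-04, -1.14039184e-03,
        5.27004827e-05,  4.31964250e-05, -6.27226912e-05]), 'joint_torque': array([-4.20600804e-05, -7.76207972e+01,  1.56435672e+00, -2.58388406e+01,
        1.24996746e-02,  1.96492285e-03, -7.73910898e-06]), 'tool_pos': array([ 0.200199  , -0.69680564,  0.24528169]), 'tcp_rot': array([[ 2.76243964e-01, -7.83881749e-05,  9.61087544e-01],
       [-9.61087547e-01, -1.76636578e-05,  2.76243963e-01],
       [-4.67793863e-06, -9.99999997e-01, -8.02173775e-05]]), 'contact_force': array([-0.11732882, -0.07377558,  0.16148564]), 'ft_torque': array([-0.00955908,  0.01320915, -0.04278314]), 'gripper_width': 1.0039441156892717}
```

View pics/top0.png

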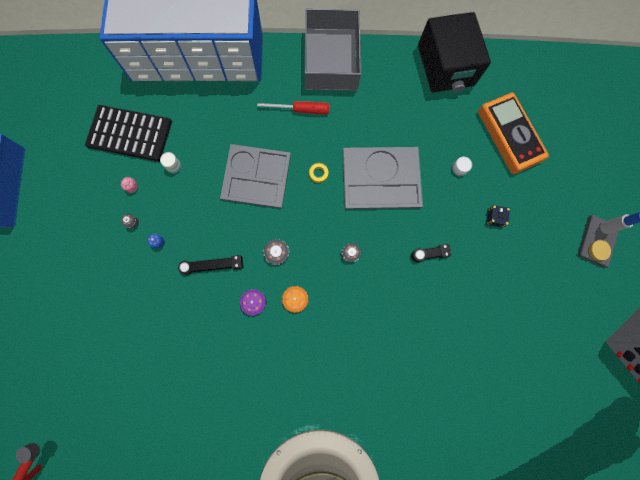

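View pics/side0.png

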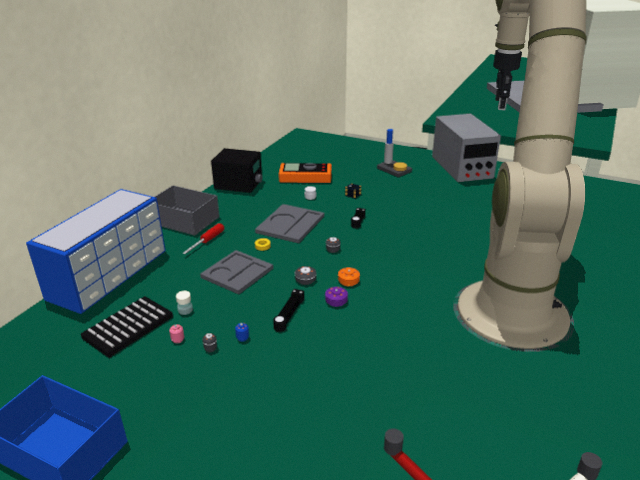

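```bash
python3 - <<'E'
from h import *
f=dict(np.load('top0.npz'));W=cloud(f)
fs=dict(np.load('side0.npz'));S=cloud(fs)
items={'wide':((276,252),.030,.02),'narrow':((129,221),.036,.025),'mid':((350,254),.033,.02),'long':((211,266),.024,.016),'short':((431,254),.024,.016),'board':((499,216),.028,.018)}
for n,((u,v),h,lo) in items.items():
    c=px2w(f,u,v,plane=h)
    for nm,P,FF in (('top',W,f),('side',S,fs)):
        X=P.reshape(-1,3)
        R=.085 if n in('long','short') else .035
        m=(np.hypot(X[:,0]-c[0],X[:,1]-c[1])<R)&(X[:,2]>lo)&(X[:,2]<h+.02)
        Y=X[m]
        if len(Y)<5: print(n,nm,'few');continue
        r=cv2.minAreaRect((Y[:,:2]*1000).astype(np.float32))
        (cc,rad)=cv2.minEnclosingCircle((Y[:,:2]*1000).astype(np.float32))
        print(n,nm,len(Y),'ztop',np.percentile(Y[:,2],[50,95]).round(3),'rect',np.round(r[0],1),np.round(r[1],1),round(r[2],1),'circ',np.round(cc,1),round(rad,1), 'mean',(Y.mean(0)*1000).round(1))
# trays
for n,(u,v) in {'three':(256,175),'two':(382,178)}.items():
    c=px2w(f,u,v,plane=.012)
    for nm,P,FF in (('top',W,f),('side',S,fs)):
        X=P; hsv=cv2.cvtColor(FF['img'],cv2.COLOR_BGR2HSV)
        m=(np.hypot(X[...,0]-c[0],X[...,1]-c[1])<.13)&(X[...,2]>-.01)&(X[...,2]<.02)&(hsv[...,1]<60)
        m=m.astype(np.uint8);m=cv2.morphologyEx(m,cv2.MORPH_OPEN,np.ones((3,3)))
        k,l,st,ce=cv2.connectedComponentsWithStats(m);b=1+np.argmax(st[1:,4])
        vv,uu=np.where(l==b);
        Q=np.array([px2w(FF,a,bb,plane=.012)[:2] for a,bb in zip(uu,vv)])*1000
        r=cv2.minAreaRect(Q.astype(np.float32));print(n,nm,st[b,4],np.round(r[0],1),np.round(r[1],1),round(r[2],1),'z',np.nanpercentile(X[l==b][:,2],[5,50,95]).round(4))
i=f['img'];crop=cv2.resize(i[130:320,110:520],None,fx=1.95,fy=1.95,interpolation=cv2.INTER_CUBIC);cv2.imwrite('pics/crop.png',crop)
E
```

```text
wide top 497 ztop [0.027 0.031] rect [473.2  88.7] [49.3 50. ] 89.8 circ [474.   89.1] 26.1 mean [473.3  88.5  26.9]
wide side 224 ztop [0.027 0.032] rect [472.1  91.2] [50.9 50.9] 47.0 circ [470.9  90.7] 28.5 mean [471.   94.5  26.7]
narrow top 141 ztop [0.033 0.038] rect [538.4 394.8] [25.8 23.7] 11.8 circ [538.2 396.1] 14.1 mean [537.7 393.9  32.8]
narrow side 120 ztop [0.032 0.038] rect [536.9 398.5] [27.2 25.5] 27.5 circ [537.8 398.3] 14.8 mean [535.5 399.5  32. ]
mid top 263 ztop [0.029 0.035] rect [471.7 -66.5] [35.6 35.6] 1.7 circ [472.5 -66.4] 19.0 mean [471.4 -65.7  29.5]
mid side 112 ztop [0.029 0.035] rect [468.6 -61.9] [35.5 36.8] 34.6 circ [472.  -62.2] 20.6 mean [468.7 -60.2  28.7]
long top 683 ztop [0.024 0.027] rect [447.4 223.8] [ 26.1 129.2] 6.3 circ [448.8 223.8] 64.9 mean [447.2 221.5  24.1]
long side 432 ztop [0.024 0.026] rect [447.7 223.4] [ 28.9 132.6] 6.4 circ [443.7 222.9] 66.8 mean [445.1 227.7  23.2]
short top 425 ztop [0.024 0.026] rect [ 471.4 -233.7] [26.2 81.3] 9.5 circ [ 468.1 -234.5] 41.2 mean [ 471.4 -234.1   23.7]
short side 137 ztop [0.024 0.027] rect [ 470.7 -234.4] [26.7 87.9] 10.0 circ [ 472.3 -234.3] 44.1 mean [ 469.8 -232.1   23.6]
board top 311 ztop [0.027 0.03 ] rect [ 552.4 -386.9] [38.9 38.6] 80.1 circ [ 552.2 -386.9] 26.0 mean [ 552.3 -386.2   27.3]
board side 82 ztop [0.028 0.031] rect [ 551.8 -387.6] [44.5 42.8] 78.1 circ [ 551.5 -386.5] 26.2 mean [ 550.7 -386.3   27.2]
three top 3475 [641.  136.4] [132.9 126.3] 81.6 z [0.004  0.0081 0.014 ]
three side 1693 [639.5 139.7] [142.2 133.5] 81.5 z [0.0039 0.0087 0.0142]
two top 4644 [ 638.6 -136.7] [138.3 166.8] 1.1 z [0.0038 0.0097 0.014 ]
two side 1550 [ 637.8 -132.2] [143.1 180.8] 1.5 z [0.0038 0.0101 0.0148]
```

View pics/crop.png

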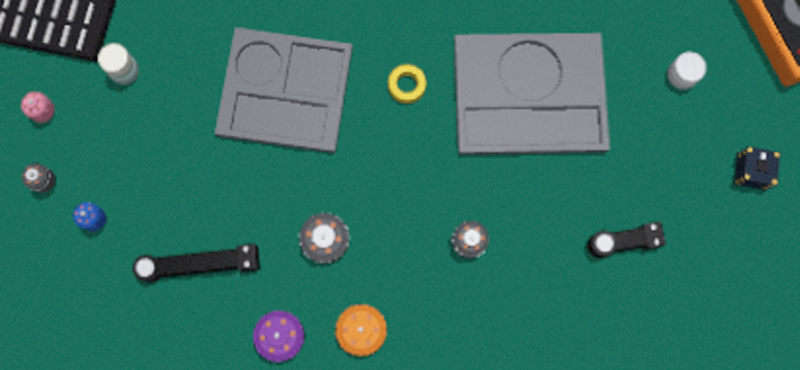

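```bash
cat > go.py <<'E'
import sys,numpy as np
from scipy.spatial.transform import Rotation as Ro
from bench import manip
def goal(x,y,z,deg,s=None):
    s=s or manip.observe()
    a=np.radians(deg);c,q=np.cos(a),np.sin(a)
    G=np.array([[c,0,-q],[q,0,c],[0,-1,0]])
    R=np.array(s['tcp_rot']);d=R.T@(np.array([x,y,z])/1000-np.array(s['tool_pos']))
    return d.round(4).tolist(),Ro.from_matrix(R.T@G).as_rotvec().round(3).tolist()
if __name__=='__main__':
    s=manip.observe();print(s['time_s'],np.round(s['tool_pos'],4),round(s['gripper_width'],3),np.round(s['contact_force'],1))
    v=[float(t) for t in sys.argv[1:]]
    for i in range(0,len(v),4): print(v[i:i+4],*goal(*v[i:i+4],s=s))
E
python3 go.py 552 -387 120 -9.9 552 -387 24 -9.9
```

```text
0.9 [ 0.2002 -0.6968  0.2453] 1.004 [-0.1 -0.1  0.2]
[552.0, -387.0, 120.0, -9.9] [-0.2006, 0.1252, 0.4237] [0.0, -1.118, -0.0]
[552.0, -387.0, 24.0, -9.9] [-0.2006, 0.2212, 0.4237] [0.0, -1.118, -0.0]
```

Candidates in the top picture:
- **Wide motor:** dark (276,252), orange (295,299), purple (252,302). I choose the dark one.
- **Narrow motor:** dark (129,221), pink (129,185), blue (156,241). I choose the dark one.
- **Middle motor:** (350,254), which stays where it is.
- **Arms:** long (211,266), short (431,254).
- **Board stack:** (499,216).

The crop confirms the colours and shapes. Board stack first.

>>> {"fn": "arm_command", "kwargs": {"commands": [[[-0.2006,0.1252,0.4237,0,-1.118,0,1],[-0.2006,0.1252,0.4237,0,-1.118,0,1],[-0.2006,0.1252,0.4237,0,-1.118,0,1],[-0.2006,0.1252,0.4237,0,-1.118,0,1],[-0.2006,0.1252,0.4237,0,-1.118,0,1],[-0.2006,0.1252,0.4237,0,-1.118,0,1],[-0.2006,0.1252,0.4237,0,-1.118,0,1],[-0.2006,0.1252,0.4237,0,-1.118,0,1],[-0.2006,0.1252,0.4237,0,-1.118,0,1],[-0.2006,0.1252,0.4237,0,-1.118,0,1],[-0.2006,0.1252,0.4237,0,-1.118,0,1],[-0.2006,0.1252,0.4237,0,-1.118,0,1],[-0.2006,0.1252,0.4237,0,-1.118,0,1]]], "force": 30}}

```text
time_s: 2.2
tool_pos: [0.551, -0.3883, 0.1202]
tcp_rot: [[0.985, -0.001, 0.174], [-0.174, -0.001, 0.985], [-0.0, -1.0, -0.001]]
contact_force: [0.3, -0.3, -0.3]
gripper_width: 1.002
```

```bash
python3 go.py 552 -387 120 -9.9 552 -387 24 -9.9
python3 - <<'E'
from h import *
for n in ['side','top']:
    f=viewer.grab_frame(n); np.savez(f'{n}1.npz',**f)
    u,v=w2px(f,[.552,-.387,.12])[0].astype(int)
    cv2.imwrite(f'pics/{n}1.png',cv2.resize(f['img'][max(0,v-70):v+80,u-90:u+90],None,fx=4,fy=4))
    P=cloud(f).reshape(-1,3);m=(np.hypot(P[:,0]-.552,P[:,1]+.387)<.09)&(P[:,2]>.06)&(P[:,2]<.3)
    print(n,np.percentile(P[m][:,2],[0,1,3,10]))
E
```

```text
2.2 [ 0.551  -0.3883  0.1202] 1.002 [ 0.3 -0.3 -0.3]
[552.0, -387.0, 120.0, -9.9] [0.0007, 0.0002, 0.0015] [0.001, -0.002, -0.0]
[552.0, -387.0, 24.0, -9.9] [0.0008, 0.0962, 0.0016] [0.001, -0.002, -0.0]
side [0.11951819 0.1260865  0.13391339 0.15751514]
top [0.11808536 0.12725582 0.13594845 0.16913608]
```

>>> {"fn": "arm_command", "kwargs": {"commands": [[[0.001,0.05,0.0015,0,0,0,1],[0.001,0.08,0.0015,0,0,0,1],[0.001,0.1,0.0015,0,0,0,1],[0.001,0.1,0.0015,0,0,0,1],[0.001,0.1,0.0015,0,0,0,0],[0.001,0.1,0.0015,0,0,0,0],[0.001,0.1,0.0015,0,0,0,0],[0.001,0.1,0.0015,0,0,0,0],[0.001,0.1,0.0015,0,0,0,0],[0.001,0.1,0.0015,0,0,0,0],[0.001,0.1,0.0015,0,0,0,0]]], "force": 30}}

```text
time_s: 3.4
tool_pos: [0.5526, -0.3881, 0.022]
tcp_rot: [[0.985, 0.001, 0.175], [-0.175, -0.002, 0.985], [0.002, -1.0, -0.002]]
contact_force: [-1.6, -0.5, 6.6]
gripper_width: 0.438
```

>>> {"fn": "arm_command", "kwargs": {"commands": [[[0,-0.05,0,0,0,0,0],[0,-0.1,0,0,0,0,0],[0,-0.1,0,0,0,0,0]]]}}

```text
time_s: 3.7
tool_pos: [0.5556, -0.3896, 0.129]
tcp_rot: [[0.984, 0.01, 0.175], [-0.175, -0.008, 0.985], [0.011, -1.0, -0.006]]
contact_force: [-0.1, 0.1, -0.3]
gripper_width: 0.434
```

```bash

python3 - <<'E'
from h import *
s=manip.observe();T=np.array(s['tool_pos']);print(T,s['gripper_width'],s['contact_force'])
f=viewer.grab_frame('side'); np.savez('side2.npz',**f)
u,v=w2px(f,T)[0].astype(int)
cv2.imwrite('pics/side2.png',cv2.resize(f['img'][v-60:v+60,u-80:u+80],None,fx=5,fy=5,interpolation=cv2.INTER_CUBIC))
print(u,v)
P=cloud(f);
for r in range(v-5,v+28,3):
    print(r,[(int(c),*(P[r,c]*1000).round(0)) if P[r,c,2]>.05 else '' for c in range(u-24,u+26,6)])
E
python3 go.py 661 104 120 -8.4 661 104 30 -8.4
```

```text
[ 0.55558501 -0.38958014  0.12896918] 0.4337370042936625 [-0.09903059  0.07829214 -0.30911002]
353 156
151 ['', '', '', (347, np.float64(575.0), np.float64(-387.0), np.float64(143.0)), '', (359, np.float64(530.0), np.float64(-372.0), np.float64(156.0)), '', '', '']
154 ['', '', '', (347, np.float64(572.0), np.float64(-380.0), np.float64(137.0)), (353, np.float64(555.0), np.float64(-386.0), np.float64(137.0)), (359, np.float64(533.0), np.float64(-380.0), np.float64(143.0)), '', '', '']
157 ['', '', '', (347, np.float64(572.0), np.float64(-380.0), np.float64(127.0)), (353, np.float64(548.0), np.float64(-371.0), np.float64(134.0)), (359, np.float64(532.0), np.float64(-378.0), np.float64(134.0)), '', '', '']
160 ['', '', '', (347, np.float64(570.0), np.float64(-376.0), np.float64(119.0)), (353, np.float64(551.0), np.float64(-378.0), np.float64(122.0)), (359, np.float64(530.0), np.float64(-374.0), np.float64(127.0)), '', '', '']
163 ['', '', '', (347, np.float64(568.0), np.float64(-373.0), np.float64(111.0)), (353, np.float64(555.0), np.float64(-388.0), np.float64(107.0)), (359, np.float64(537.0), np.float64(-393.0), np.float64(109.0)), '', '', '']
166 ['', '', '', '', '', '', '', '', '']
169 ['', '', '', '', '', '', '', '', '']
172 ['', '', '', '', '', '', '', '', '']
175 ['', '', '', '', '', '', '', '', '']
178 ['', '', '', '', '', '', '', '', '']
181 ['', '', '', '', '', '', '', '', '']
3.75 [ 0.5544 -0.389   0.1264] 0.439 [-0.3 -0.7 -0.7]
[661.0, 104.0, 120.0, -8.4] [0.0186, 0.0041, 0.5041] [0.005, -0.029, 0.008]
[661.0, 104.0, 30.0, -8.4] [0.0179, 0.0941, 0.5046] [0.005, -0.029, 0.008]
```

View pics/side2.png

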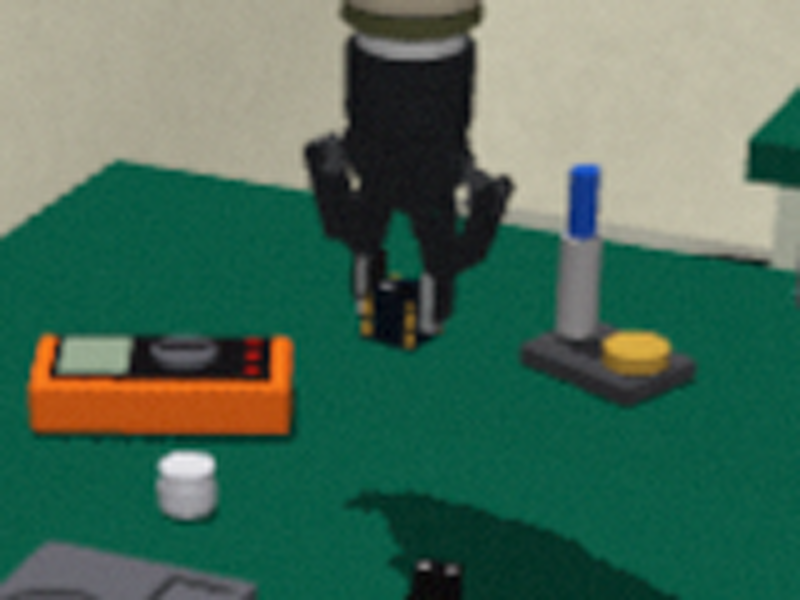

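>>> {"fn": "arm_command", "kwargs": {"commands": [[[0.0186,0.004,0.504,0.005,-0.029,0.008,0],[0.0186,0.004,0.504,0.005,-0.029,0.008,0],[0.0186,0.004,0.504,0.005,-0.029,0.008,0],[0.0186,0.004,0.504,0.005,-0.029,0.008,0],[0.0186,0.004,0.504,0.005,-0.029,0.008,0],[0.0186,0.004,0.504,0.005,-0.029,0.008,0],[0.0186,0.004,0.504,0.005,-0.029,0.008,0],[0.0186,0.004,0.504,0.005,-0.029,0.008,0],[0.0186,0.004,0.504,0.005,-0.029,0.008,0],[0.0186,0.004,0.504,0.005,-0.029,0.008,0],[0.0186,0.004,0.504,0.005,-0.029,0.008,0],[0.0186,0.004,0.504,0.005,-0.029,0.008,0],[0.0186,0.004,0.504,0.005,-0.029,0.008,0],[0.0182,0.04,0.5043,0.005,-0.029,0.008,0],[0.018,0.075,0.5045,0.005,-0.029,0.008,0],[0.018,0.084,0.5045,0.005,-0.029,0.008,0],[0.018,0.084,0.5045,0.005,-0.029,0.008,0]]]}}

```text
time_s: 5.45
tool_pos: [0.6601, 0.102, 0.0388]
tcp_rot: [[0.989, -0.003, 0.148], [-0.148, -0.001, 0.989], [-0.002, -1.0, -0.002]]
contact_force: [-0.6, -0.5, -0.8]
gripper_width: 0.436
```

```bash
python3 go.py 661 104 29 -8.4;
python3 - <<'E'
from h import *
f=viewer.grab_frame('top'); np.savez('top3.npz',**f)
i=f['img'];cv2.imwrite('pics/top3.png',cv2.resize(i[90:290,160:420],None,fx=3,fy=3,interpolation=cv2.INTER_CUBIC))
E
```

```text
5.45 [0.6601 0.102  0.0388] 0.436 [-0.6 -0.5 -0.8]
[661.0, 104.0, 29.0, -8.4] [0.0006, 0.0098, 0.0021] [0.002, -0.002, -0.002]
```

View pics/top3.png

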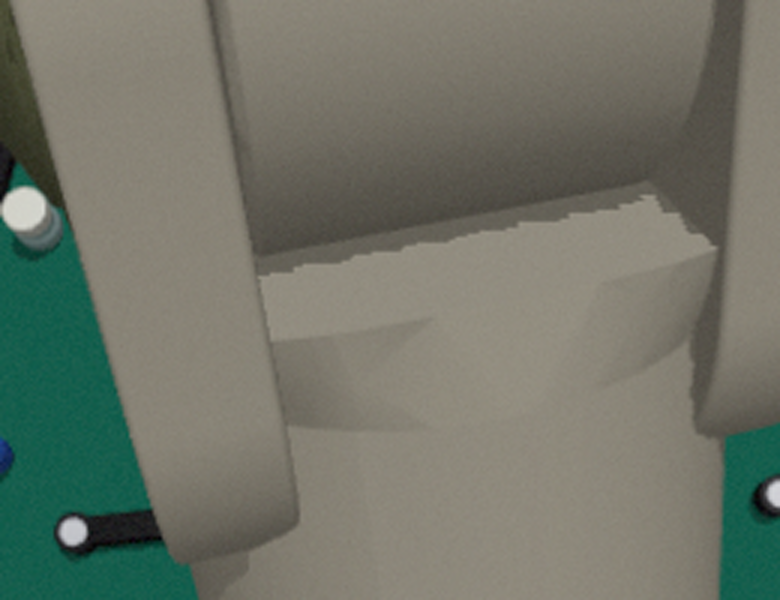

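>>> {"fn": "arm_command", "kwargs": {"commands": [[[0.0006,0.005,0.002,0,0,0,0],[0.0006,0.0098,0.002,0,0,0,0],[0.0006,0.0105,0.002,0,0,0,0],[0.0006,0.0105,0.002,0,0,0,0]]]}}

```text
time_s: 5.9
tool_pos: [0.662, 0.1045, 0.0301]
tcp_rot: [[0.989, 0.0, 0.148], [-0.148, -0.001, 0.989], [0.0, -1.0, -0.001]]
contact_force: [-0.8, 0.3, -0.9]
gripper_width: 0.435
```

>>> {"fn": "arm_command", "kwargs": {"commands": [[[0,0,0,0,0,0,0.62],[0,0,0,0,0,0,0.62],[0,0,0,0,0,0,0.62],[0,-0.03,0,0,0,0,0.62],[0,-0.08,0,0,0,0,0.7],[0,-0.1,0,0,0,0,1],[0,-0.1,0,0,0,0,1]]]}}

```text
time_s: 6.6
tool_pos: [0.6639, 0.105, 0.1339]
tcp_rot: [[0.989, 0.006, 0.148], [-0.148, 0.001, 0.989], [0.006, -1.0, 0.001]]
contact_force: [1.3, 0.1, 0.3]
gripper_width: 0.994
```

```bash
python3 go.py 538 396.5 125 0 538 396.5 22 0
python3 - <<'E'
from h import *
f=viewer.grab_frame('side'); np.savez('side3.npz',**f)
i=f['img'];cv2.imwrite('pics/side3.png',cv2.resize(i[210:360,150:350],None,fx=4,fy=4,interpolation=cv2.INTER_CUBIC))
E
```

```text
6.6 [0.6639 0.105  0.1339] 0.994 [1.3 0.1 0.3]
[538.0, 396.5, 125.0, 0.0] [-0.1678, 0.0083, 0.2696] [-0.001, -0.149, 0.006]
[538.0, 396.5, 22.0, 0.0] [-0.1684, 0.1113, 0.2695] [-0.001, -0.149, 0.006]
```

View pics/side3.png

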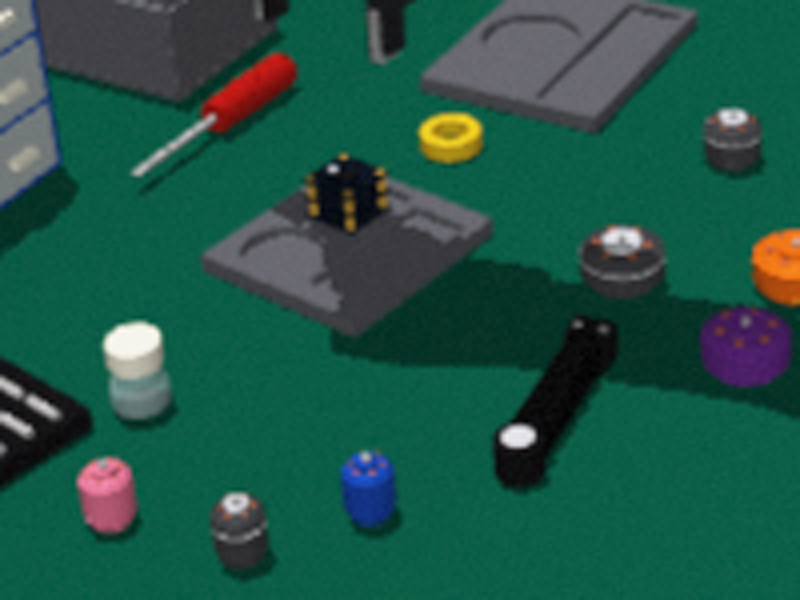

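```bash
python3 go.py 538 396.5 110 -30 538 396.5 24 -30
```

```text
6.65 [0.6629 0.1047 0.1318] 1.001 [-0.6 -0.2 -0.1]
[538.0, 396.5, 110.0, -30.0] [-0.1668, 0.0214, 0.2701] [-0.001, 0.375, 0.003]
[538.0, 396.5, 24.0, -30.0] [-0.1671, 0.1074, 0.2701] [-0.001, 0.375, 0.003]
```

>>> {"fn": "arm_command", "kwargs": {"commands": [[[-0.1668,0.0214,0.27,0,0.375,0.003,0.75],[-0.1668,0.0214,0.27,0,0.375,0.003,0.75],[-0.1668,0.0214,0.27,0,0.375,0.003,0.75],[-0.1668,0.0214,0.27,0,0.375,0.003,0.75],[-0.1668,0.0214,0.27,0,0.375,0.003,0.75],[-0.1668,0.0214,0.27,0,0.375,0.003,0.75],[-0.1668,0.0214,0.27,0,0.375,0.003,0.75],[-0.1668,0.0214,0.27,0,0.375,0.003,0.75],[-0.1668,0.0214,0.27,0,0.375,0.003,0.75],[-0.1668,0.0214,0.27,0,0.375,0.003,0.75],[-0.167,0.06,0.27,0,0.375,0.003,0.75],[-0.167,0.09,0.27,0,0.375,0.003,0.75],[-0.167,0.107,0.27,0,0.375,0.003,0.75],[-0.167,0.107,0.27,0,0.375,0.003,0.75],[-0.167,0.107,0.27,0,0.375,0.003,0.75]]]}}

```text
time_s: 8.15
tool_pos: [0.5388, 0.3958, 0.0248]
tcp_rot: [[0.865, 0.0, 0.501], [-0.501, 0.001, 0.865], [0.0, -1.0, 0.001]]
contact_force: [-0.4, 0.3, -0.2]
gripper_width: 0.751
```

>>> {"fn": "arm_command", "kwargs": {"commands": [[[0,0,0,0,0,0,0],[0,0,0,0,0,0,0],[0,0,0,0,0,0,0],[0,0,0,0,0,0,0],[0,0,0,0,0,0,0],[0,0,0,0,0,0,0]]]}}

```text
time_s: 8.75
tool_pos: [0.5395, 0.3961, 0.0263]
tcp_rot: [[0.865, 0.002, 0.501], [-0.501, 0.002, 0.865], [0.001, -1.0, 0.003]]
contact_force: [-0.4, -0.8, 6.5]
gripper_width: 0.313
```

>>> {"fn": "arm_command", "kwargs": {"commands": [[[0,-0.05,0,0,0,0,0],[0,-0.085,0,0,0,0,0],[0,-0.085,0,0,0,0,0]]]}}

```text
time_s: 9.05
tool_pos: [0.5416, 0.3978, 0.1171]
tcp_rot: [[0.865, 0.009, 0.501], [-0.501, 0.007, 0.865], [0.004, -1.0, 0.011]]
contact_force: [0.7, 1.1, -0.5]
gripper_width: 0.309
```

```bash
python3 go.py 670 165 115 -8.4 670 165 42 -8.4
python3 - <<'E'
from h import *
s=manip.observe();T=np.array(s['tool_pos'])
f=viewer.grab_frame('side'); 
u,v=w2px(f,T)[0].astype(int);i=f['img'];cv2.imwrite('pics/side4.png',cv2.resize(i[v-50:v+60,u-70:u+70],None,fx=5,fy=5,interpolation=cv2.INTER_CUBIC))
E
```

```text
9.05 [0.5416 0.3978 0.1171] 0.309 [ 0.7  1.1 -0.5]
[670.0, 165.0, 115.0, -8.4] [0.2278, 0.0015, -0.137] [-0.01, -0.379, 0.006]
[670.0, 165.0, 42.0, -8.4] [0.2275, 0.0745, -0.1378] [-0.01, -0.379, 0.006]
```

View pics/side4.png

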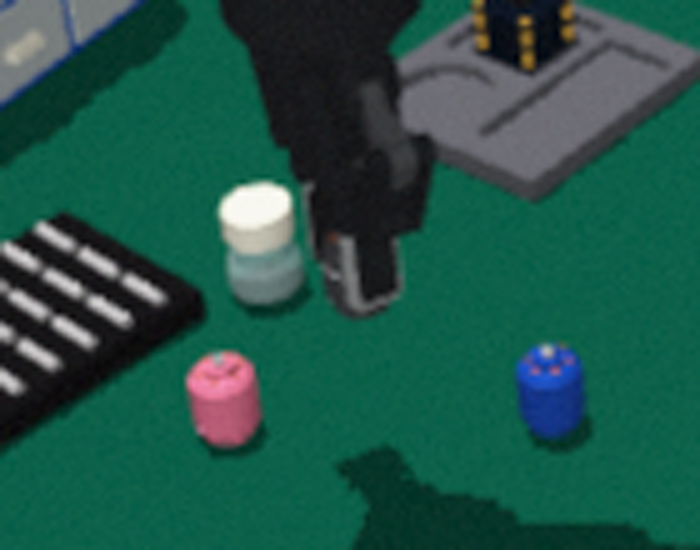

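>>> {"fn": "arm_command", "kwargs": {"commands": [[[0.2278,0.0015,-0.137,-0.01,-0.379,0.006,0],[0.2278,0.0015,-0.137,-0.01,-0.379,0.006,0],[0.2278,0.0015,-0.137,-0.01,-0.379,0.006,0],[0.2278,0.0015,-0.137,-0.01,-0.379,0.006,0],[0.2278,0.0015,-0.137,-0.01,-0.379,0.006,0],[0.2278,0.0015,-0.137,-0.01,-0.379,0.006,0],[0.2278,0.0015,-0.137,-0.01,-0.379,0.006,0],[0.2278,0.0015,-0.137,-0.01,-0.379,0.006,0],[0.2275,0.04,-0.1378,-0.01,-0.379,0.006,0],[0.2275,0.065,-0.1378,-0.01,-0.379,0.006,0],[0.2275,0.073,-0.1378,-0.01,-0.379,0.006,0],[0.2275,0.073,-0.1378,-0.01,-0.379,0.006,0]]]}}

```text
time_s: 10.3
tool_pos: [0.6673, 0.1661, 0.04]
tcp_rot: [[0.99, -0.005, 0.143], [-0.143, -0.002, 0.99], [-0.005, -1.0, -0.003]]
contact_force: [0.5, 0.1, -0.4]
gripper_width: 0.307
```

```bash
python3 go.py 670 165 33 -8.4
```

```text
10.3 [0.6673 0.1661 0.04  ] 0.307 [ 0.5  0.1 -0.4]
[670.0, 165.0, 33.0, -8.4] [0.0028, 0.007, -0.0007] [0.003, 0.003, -0.005]
```

>>> {"fn": "arm_command", "kwargs": {"commands": [[[0.0028,0.003,-0.0007,0.003,0.003,-0.005,0],[0.0028,0.007,-0.0007,0.003,0.003,-0.005,0],[0.0028,0.007,-0.0007,0.003,0.003,-0.005,0],[0.0028,0.007,-0.0007,0.003,0.003,-0.005,0]]]}}

```text
time_s: 10.7
tool_pos: [0.6702, 0.165, 0.0336]
tcp_rot: [[0.989, 0.001, 0.146], [-0.146, 0.0, 0.989], [0.001, -1.0, 0.001]]
contact_force: [0.4, -0.3, -0.2]
gripper_width: 0.307
```

>>> {"fn": "arm_command", "kwargs": {"commands": [[[0,0,0,0,0,0,0.48],[0,0,0,0,0,0,0.48],[0,0,0,0,0,0,0.48],[0,-0.03,0,0,0,0,0.48],[0,-0.08,0,0,0,0,0.6],[0,-0.09,0,0,0,0,0.85],[0,-0.09,0,0,0,0,0.85]]]}}

```text
time_s: 11.4
tool_pos: [0.6714, 0.1653, 0.1261]
tcp_rot: [[0.989, 0.005, 0.146], [-0.146, 0.002, 0.989], [0.005, -1.0, 0.003]]
contact_force: [0.3, -0.2, 0.0]
gripper_width: 0.848
```

```bash
python3 go.py 473 89.5 120 0 473 89.5 20 0
python3 - <<'E'
from h import *
f=viewer.grab_frame('side'); np.savez('side5.npz',**f)
i=f['img'];cv2.imwrite('pics/side5.png',cv2.resize(i[210:320,150:310],None,fx=4,fy=4,interpolation=cv2.INTER_CUBIC))
E
```

```text
11.4 [0.6714 0.1653 0.1261] 0.848 [ 0.3 -0.2  0. ]
[473.0, 89.5, 120.0, 0.0] [-0.1852, 0.0049, -0.104] [-0.002, -0.147, 0.005]
[473.0, 89.5, 20.0, 0.0] [-0.1857, 0.1049, -0.1042] [-0.002, -0.147, 0.005]
```

View pics/side5.png

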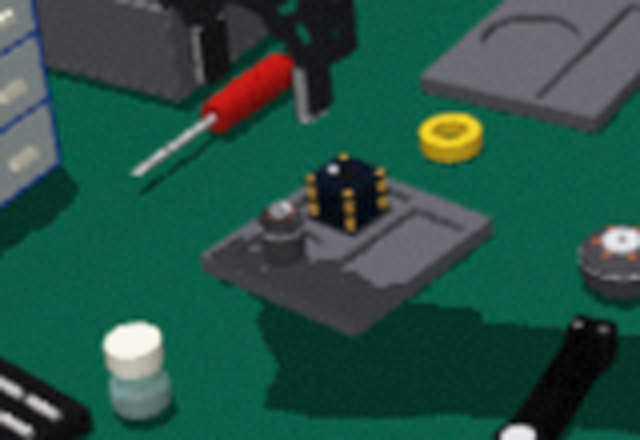

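>>> {"fn": "arm_command", "kwargs": {"commands": [[[-0.185,0.005,-0.104,-0.002,-0.147,0.005,0.95],[-0.185,0.005,-0.104,-0.002,-0.147,0.005,0.95],[-0.185,0.005,-0.104,-0.002,-0.147,0.005,0.95],[-0.185,0.005,-0.104,-0.002,-0.147,0.005,0.95],[-0.185,0.005,-0.104,-0.002,-0.147,0.005,0.95],[-0.185,0.005,-0.104,-0.002,-0.147,0.005,0.95],[-0.185,0.005,-0.104,-0.002,-0.147,0.005,0.95],[-0.1855,0.045,-0.104,-0.002,-0.147,0.005,0.95],[-0.1855,0.085,-0.104,-0.002,-0.147,0.005,0.95],[-0.1857,0.104,-0.1042,-0.002,-0.147,0.005,0.95],[-0.1857,0.104,-0.1042,-0.002,-0.147,0.005,0.95],[-0.1857,0.104,-0.1042,-0.002,-0.147,0.005,0.95]]]}}

```text
time_s: 12.65
tool_pos: [0.4725, 0.0896, 0.0192]
tcp_rot: [[1.0, -0.003, -0.001], [0.001, -0.001, 1.0], [-0.003, -1.0, -0.001]]
contact_force: [0.4, -0.9, 0.8]
gripper_width: 0.948
```

>>> {"fn": "arm_command", "kwargs": {"commands": [[[0,0,0,0,0,0,0],[0,0,0,0,0,0,0],[0,0,0,0,0,0,0],[0,0,0,0,0,0,0],[0,0,0,0,0,0,0],[0,0,0,0,0,0,0]]], "force": 40}}

```text
time_s: 13.25
tool_pos: [0.4735, 0.0899, 0.0206]
tcp_rot: [[1.0, -0.0, -0.001], [0.001, 0.0, 1.0], [-0.0, -1.0, 0.0]]
contact_force: [0.4, 0.2, 7.8]
gripper_width: 0.586
```

>>> {"fn": "arm_command", "kwargs": {"commands": [[[0,-0.05,0,0,0,0,0],[0,-0.09,0,0,0,0,0],[0,-0.09,0,0,0,0,0]]]}}

```text
time_s: 13.55
tool_pos: [0.4756, 0.09, 0.1154]
tcp_rot: [[1.0, 0.007, 0.001], [-0.001, 0.002, 1.0], [0.007, -1.0, 0.002]]
contact_force: [-0.7, -0.1, 0.2]
gripper_width: 0.59
```

```bash
python3 go.py 663.5 -136 112 1 663.5 -136 36 1
python3 - <<'E'
from h import *
s=manip.observe();T=np.array(s['tool_pos'])
f=viewer.grab_frame('side'); 
u,v=w2px(f,T)[0].astype(int);i=f['img'];cv2.imwrite('pics/side6.png',cv2.resize(i[v-50:v+60,u-70:u+70],None,fx=5,fy=5,interpolation=cv2.INTER_CUBIC))
E
```

```text
13.55 [0.4756 0.09   0.1154] 0.59 [-0.7 -0.1  0.2]
[663.5, -136.0, 112.0, 1.0] [0.188, 0.0044, -0.2259] [-0.002, -0.018, 0.007]
[663.5, -136.0, 36.0, 1.0] [0.1875, 0.0804, -0.2261] [-0.002, -0.018, 0.007]
```

View pics/side6.png

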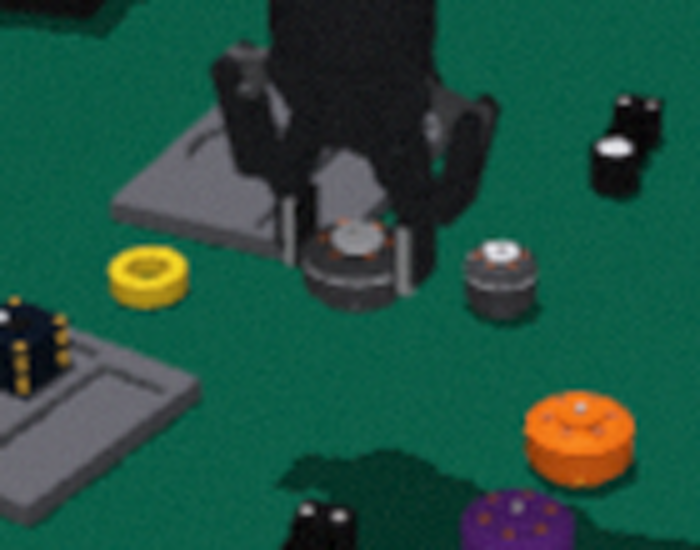

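>>> {"fn": "arm_command", "kwargs": {"commands": [[[0.188,0.004,-0.226,0,-0.018,0.007,0],[0.188,0.004,-0.226,0,-0.018,0.007,0],[0.188,0.004,-0.226,0,-0.018,0.007,0],[0.188,0.004,-0.226,0,-0.018,0.007,0],[0.188,0.004,-0.226,0,-0.018,0.007,0],[0.188,0.004,-0.226,0,-0.018,0.007,0],[0.188,0.004,-0.226,0,-0.018,0.007,0],[0.188,0.004,-0.226,0,-0.018,0.007,0],[0.188,0.004,-0.226,0,-0.018,0.007,0],[0.1875,0.045,-0.226,0,-0.018,0.007,0],[0.1875,0.07,-0.226,0,-0.018,0.007,0],[0.1875,0.08,-0.226,0,-0.018,0.007,0],[0.1875,0.08,-0.226,0,-0.018,0.007,0]]]}}

```text
time_s: 14.9
tool_pos: [0.6618, -0.1347, 0.0332]
tcp_rot: [[1.0, -0.004, -0.019], [0.019, 0.002, 1.0], [-0.004, -1.0, 0.002]]
contact_force: [-0.1, -0.4, -1.0]
gripper_width: 0.59
```

```bash
python3 go.py 663.5 -136 27.5 1
```

```text
14.9 [ 0.6618 -0.1347  0.0332] 0.59 [-0.1 -0.4 -1. ]
[663.5, -136.0, 27.5, 1.0] [0.0017, 0.0057, -0.0014] [-0.002, 0.002, -0.004]
```

>>> {"fn": "arm_command", "kwargs": {"commands": [[[0.0017,0.003,-0.0014,-0.002,0.002,-0.004,0],[0.0017,0.0057,-0.0014,-0.002,0.002,-0.004,0],[0.0017,0.0057,-0.0014,-0.002,0.002,-0.004,0],[0.0017,0.0057,-0.0014,-0.002,0.002,-0.004,0]]]}}

```text
time_s: 15.3
tool_pos: [0.6638, -0.1361, 0.0282]
tcp_rot: [[1.0, 0.001, -0.017], [0.017, 0.0, 1.0], [0.001, -1.0, 0.0]]
contact_force: [0.2, -0.1, -1.3]
gripper_width: 0.585
```

>>> {"fn": "arm_command", "kwargs": {"commands": [[[0,0,0,0,0,0,0.8],[0,0,0,0,0,0,0.8],[0,0,0,0,0,0,0.8],[0,-0.03,0,0,0,0,0.8],[0,-0.08,0,0,0,0,0.8],[0,-0.09,0,0,0,0,0.8],[0,-0.09,0,0,0,0,0.8]]], "force": 30}}

```text
time_s: 16.0
tool_pos: [0.665, -0.1364, 0.1207]
tcp_rot: [[1.0, 0.005, -0.017], [0.017, -0.001, 1.0], [0.005, -1.0, -0.001]]
contact_force: [0.3, 0.3, -0.8]
gripper_width: 0.801
```

```bash
python3 go.py 447.5 223 110 6.3 447.5 223 22 6.3
python3 - <<'E'
from h import *
f=viewer.grab_frame('side'); np.savez('side7.npz',**f)
i=f['img'];cv2.imwrite('pics/side7.png',cv2.resize(i[180:300,200:380],None,fx=4,fy=4,interpolation=cv2.INTER_CUBIC))
E
```

```text
16.0 [ 0.665  -0.1364  0.1207] 0.801 [ 0.3  0.3 -0.8]
[447.5, 223.0, 110.0, 6.3] [-0.2115, 0.0093, 0.363] [0.001, -0.093, 0.005]
[447.5, 223.0, 22.0, 6.3] [-0.2119, 0.0973, 0.3631] [0.001, -0.093, 0.005]
```

View pics/side7.png

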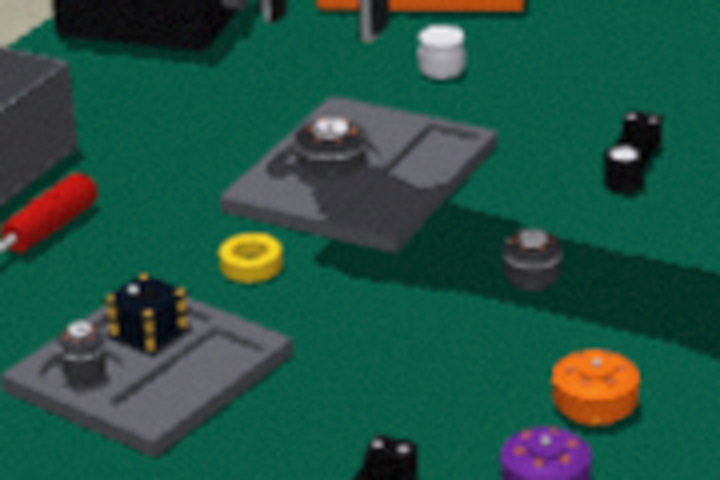

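>>> {"fn": "arm_command", "kwargs": {"commands": [[[-0.2115,0.009,0.363,0,-0.093,0.005,0.7],[-0.2115,0.009,0.363,0,-0.093,0.005,0.7],[-0.2115,0.009,0.363,0,-0.093,0.005,0.7],[-0.2115,0.009,0.363,0,-0.093,0.005,0.7],[-0.2115,0.009,0.363,0,-0.093,0.005,0.7],[-0.2115,0.009,0.363,0,-0.093,0.005,0.7],[-0.2115,0.009,0.363,0,-0.093,0.005,0.7],[-0.2115,0.009,0.363,0,-0.093,0.005,0.7],[-0.2115,0.009,0.363,0,-0.093,0.005,0.7],[-0.2115,0.009,0.363,0,-0.093,0.005,0.7],[-0.2115,0.009,0.363,0,-0.093,0.005,0.7],[-0.2115,0.009,0.363,0,-0.093,0.005,0.7],[-0.212,0.05,0.363,0,-0.093,0.005,0.7],[-0.212,0.085,0.363,0,-0.093,0.005,0.7],[-0.212,0.097,0.363,0,-0.093,0.005,0.7],[-0.212,0.097,0.363,0,-0.093,0.005,0.7],[-0.212,0.097,0.363,0,-0.093,0.005,0.7]]]}}

```text
time_s: 17.75
tool_pos: [0.4464, 0.2224, 0.0217]
tcp_rot: [[0.994, -0.002, -0.109], [0.109, -0.001, 0.994], [-0.003, -1.0, -0.001]]
contact_force: [0.1, 0.6, 0.5]
gripper_width: 0.697
```

>>> {"fn": "arm_command", "kwargs": {"commands": [[[0,0,0,0,0,0,0],[0,0,0,0,0,0,0],[0,0,0,0,0,0,0],[0,0,0,0,0,0,0],[0,0,0,0,0,0,0],[0,0,0,0,0,0,0]]], "force": 40}}

```text
time_s: 18.35
tool_pos: [0.447, 0.2225, 0.0229]
tcp_rot: [[0.994, -0.001, -0.108], [0.108, -0.0, 0.994], [-0.001, -1.0, -0.0]]
contact_force: [0.0, 0.7, 9.5]
gripper_width: 0.226
```

>>> {"fn": "arm_command", "kwargs": {"commands": [[[0,-0.05,0,0,0,0,0],[0,-0.09,0,0,0,0,0],[0,-0.09,0,0,0,0,0]]]}}

```text
time_s: 18.65
tool_pos: [0.4489, 0.2233, 0.1174]
tcp_rot: [[0.994, 0.005, -0.108], [0.108, 0.003, 0.994], [0.006, -1.0, 0.003]]
contact_force: [-0.7, 1.4, -0.4]
gripper_width: 0.22
```

```bash
python3 go.py 599.5 -138 114 1.1 599.5 -138 38 1.1
python3 - <<'E'
from h import *
s=manip.observe();T=np.array(s['tool_pos'])
f=viewer.grab_frame('side'); 
u,v=w2px(f,T)[0].astype(int);i=f['img'];cv2.imwrite('pics/side8.png',cv2.resize(i[v-50:v+60,u-70:u+70],None,fx=5,fy=5,interpolation=cv2.INTER_CUBIC))
E
```

```text
18.65 [0.4489 0.2233 0.1174] 0.22 [-0.7  1.4 -0.4]
[599.5, -138.0, 114.0, 1.1] [0.1109, 0.0031, -0.3754] [-0.003, 0.089, 0.006]
[599.5, -138.0, 38.0, 1.1] [0.1104, 0.0791, -0.3756] [-0.003, 0.089, 0.006]
```

View pics/side8.png

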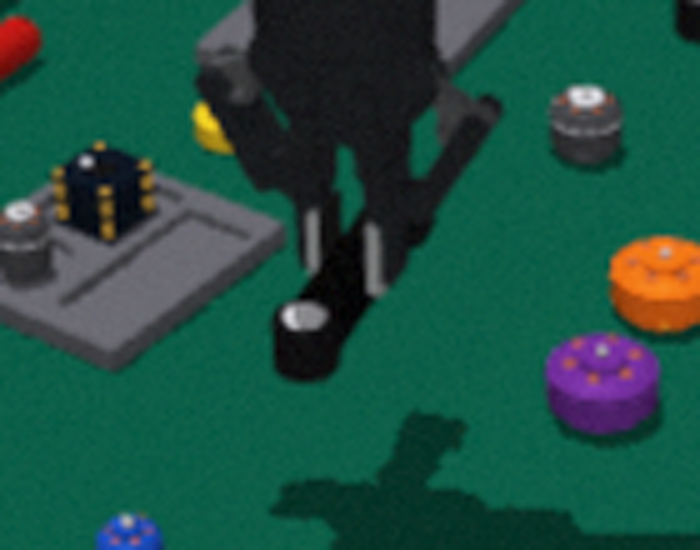

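>>> {"fn": "arm_command", "kwargs": {"commands": [[[0.111,0.003,-0.3754,-0.003,0.089,0.006,0],[0.111,0.003,-0.3754,-0.003,0.089,0.006,0],[0.111,0.003,-0.3754,-0.003,0.089,0.006,0],[0.111,0.003,-0.3754,-0.003,0.089,0.006,0],[0.111,0.003,-0.3754,-0.003,0.089,0.006,0],[0.111,0.003,-0.3754,-0.003,0.089,0.006,0],[0.111,0.003,-0.3754,-0.003,0.089,0.006,0],[0.111,0.003,-0.3754,-0.003,0.089,0.006,0],[0.111,0.003,-0.3754,-0.003,0.089,0.006,0],[0.111,0.003,-0.3754,-0.003,0.089,0.006,0],[0.111,0.003,-0.3754,-0.003,0.089,0.006,0],[0.111,0.003,-0.3754,-0.003,0.089,0.006,0],[0.1105,0.04,-0.3756,-0.003,0.089,0.006,0],[0.1105,0.07,-0.3756,-0.003,0.089,0.006,0],[0.1105,0.078,-0.3756,-0.003,0.089,0.006,0],[0.1105,0.078,-0.3756,-0.003,0.089,0.006,0]]]}}

```text
time_s: 20.3
tool_pos: [0.5983, -0.1371, 0.0365]
tcp_rot: [[1.0, -0.004, -0.021], [0.021, -0.0, 1.0], [-0.004, -1.0, -0.0]]
contact_force: [0.1, 0.3, -1.5]
gripper_width: 0.224
```

```bash
python3 go.py 599.5 -138 30 1.1
```

```text
20.3 [ 0.5983 -0.1371  0.0365] 0.224 [ 0.1  0.3 -1.5]
[599.5, -138.0, 30.0, 1.1] [0.0012, 0.0065, -0.0009] [0.0, 0.001, -0.004]
```

>>> {"fn": "arm_command", "kwargs": {"commands": [[[0.0012,0.003,-0.0009,0,0.001,-0.004,0],[0.0012,0.0065,-0.0009,0,0.001,-0.004,0],[0.0012,0.0065,-0.0009,0,0.001,-0.004,0],[0.0012,0.0065,-0.0009,0,0.001,-0.004,0]]]}}

```text
time_s: 20.7
tool_pos: [0.5997, -0.1382, 0.0306]
tcp_rot: [[1.0, 0.001, -0.019], [0.019, -0.001, 1.0], [0.001, -1.0, -0.001]]
contact_force: [-0.3, -0.1, -1.4]
gripper_width: 0.219
```

>>> {"fn": "arm_command", "kwargs": {"commands": [[[0,0,0,0,0,0,0.42],[0,0,0,0,0,0,0.42],[0,0,0,0,0,0,0.42],[0,-0.03,0,0,0,0,0.42],[0,-0.08,0,0,0,0,0.6],[0,-0.09,0,0,0,0,0.75],[0,-0.09,0,0,0,0,0.75]]], "force": 30}}

```text
time_s: 21.4
tool_pos: [0.6008, -0.1385, 0.1228]
tcp_rot: [[1.0, 0.005, -0.019], [0.019, -0.001, 1.0], [0.005, -1.0, -0.002]]
contact_force: [-0.1, -0.2, -0.7]
gripper_width: 0.751
```

```bash
python3 go.py 471 -238 112 9.6 471 -238 22 9.6
python3 - <<'E'
from h import *
f=viewer.grab_frame('side'); np.savez('side9.npz',**f)
i=f['img'];cv2.imwrite('pics/side9.png',cv2.resize(i[180:300,200:400],None,fx=4,fy=4,interpolation=cv2.INTER_CUBIC))
E
```

```text
21.4 [ 0.6008 -0.1385  0.1228] 0.751 [-0.1 -0.2 -0.7]
[471.0, -238.0, 112.0, 9.6] [-0.1317, 0.0103, -0.097] [0.002, -0.149, 0.005]
[471.0, -238.0, 22.0, 9.6] [-0.1321, 0.1003, -0.0969] [0.002, -0.149, 0.005]
```

View pics/side9.png

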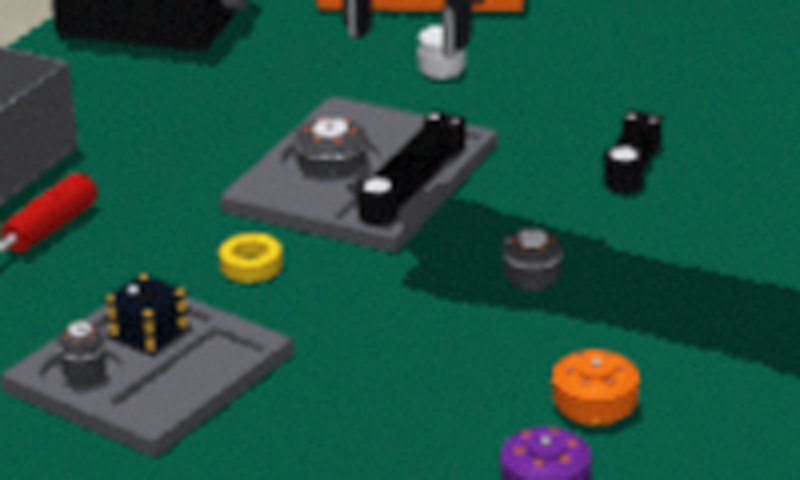

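>>> {"fn": "arm_command", "kwargs": {"commands": [[[-0.131,0.01,-0.097,0.002,-0.149,0.005,0.7],[-0.131,0.01,-0.097,0.002,-0.149,0.005,0.7],[-0.131,0.01,-0.097,0.002,-0.149,0.005,0.7],[-0.131,0.01,-0.097,0.002,-0.149,0.005,0.7],[-0.131,0.01,-0.097,0.002,-0.149,0.005,0.7],[-0.131,0.01,-0.097,0.002,-0.149,0.005,0.7],[-0.1315,0.05,-0.097,0.002,-0.149,0.005,0.7],[-0.1315,0.085,-0.097,0.002,-0.149,0.005,0.7],[-0.1315,0.1,-0.097,0.002,-0.149,0.005,0.7],[-0.1315,0.1,-0.097,0.002,-0.149,0.005,0.7],[-0.1315,0.1,-0.097,0.002,-0.149,0.005,0.7]]]}}

```text
time_s: 22.55
tool_pos: [0.4716, -0.2367, 0.0208]
tcp_rot: [[0.986, -0.003, -0.169], [0.169, 0.001, 0.986], [-0.003, -1.0, 0.002]]
contact_force: [0.3, 0.2, 0.2]
gripper_width: 0.697
```

>>> {"fn": "arm_command", "kwargs": {"commands": [[[0,0,0,0,0,0,0],[0,0,0,0,0,0,0],[0,0,0,0,0,0,0],[0,0,0,0,0,0,0],[0,0,0,0,0,0,0],[0,0,0,0,0,0,0]]], "force": 40}}

```text
time_s: 23.15
tool_pos: [0.4722, -0.2369, 0.0218]
tcp_rot: [[0.986, -0.001, -0.169], [0.169, 0.001, 0.986], [-0.001, -1.0, 0.001]]
contact_force: [-1.0, 1.6, 6.1]
gripper_width: 0.221
```

>>> {"fn": "arm_command", "kwargs": {"commands": [[[0,-0.05,0,0,0,0,0],[0,-0.09,0,0,0,0,0],[0,-0.09,0,0,0,0,0]]]}}

```text
time_s: 23.45
tool_pos: [0.4742, -0.238, 0.1166]
tcp_rot: [[0.986, 0.006, -0.168], [0.168, -0.002, 0.986], [0.005, -1.0, -0.003]]
contact_force: [0.7, 0.2, -0.8]
gripper_width: 0.221
```

```bash
python3 go.py 607 137 114 -8.4 607 137 38 -8.4
python3 - <<'E'
from h import *
s=manip.observe();T=np.array(s['tool_pos'])
f=viewer.grab_frame('side'); 
u,v=w2px(f,T)[0].astype(int);i=f['img'];cv2.imwrite('pics/side10.png',cv2.resize(i[v-50:v+60,u-70:u+70],None,fx=5,fy=5,interpolation=cv2.INTER_CUBIC))
E
```

```text
23.45 [ 0.4742 -0.238   0.1166] 0.221 [ 0.7  0.2 -0.8]
[607.0, 137.0, 114.0, -8.4] [0.1939, 0.0025, 0.3473] [0.002, 0.316, 0.006]
[607.0, 137.0, 38.0, -8.4] [0.1936, 0.0785, 0.3476] [0.002, 0.316, 0.006]
```

View pics/side10.png

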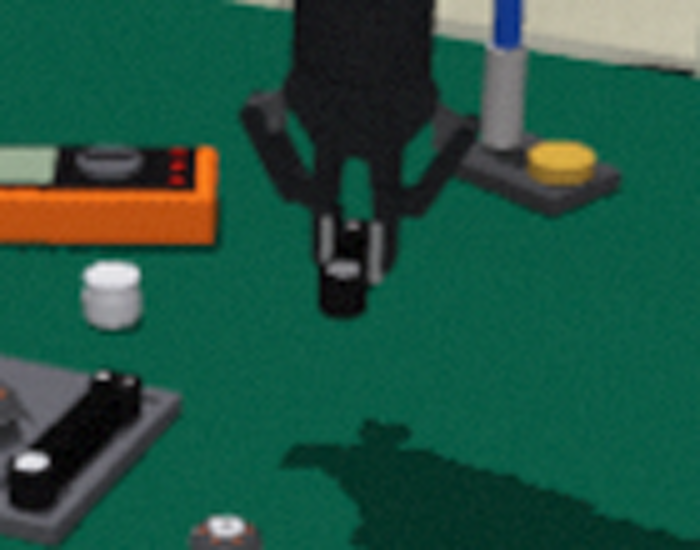

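>>> {"fn": "arm_command", "kwargs": {"commands": [[[0.194,0.0025,0.3473,0.002,0.316,0.006,0],[0.194,0.0025,0.3473,0.002,0.316,0.006,0],[0.194,0.0025,0.3473,0.002,0.316,0.006,0],[0.194,0.0025,0.3473,0.002,0.316,0.006,0],[0.194,0.0025,0.3473,0.002,0.316,0.006,0],[0.194,0.0025,0.3473,0.002,0.316,0.006,0],[0.194,0.0025,0.3473,0.002,0.316,0.006,0],[0.194,0.0025,0.3473,0.002,0.316,0.006,0],[0.194,0.0025,0.3473,0.002,0.316,0.006,0],[0.194,0.0025,0.3473,0.002,0.316,0.006,0],[0.194,0.0025,0.3473,0.002,0.316,0.006,0],[0.194,0.0025,0.3473,0.002,0.316,0.006,0],[0.1937,0.04,0.3476,0.002,0.316,0.006,0],[0.1937,0.07,0.3476,0.002,0.316,0.006,0],[0.1937,0.077,0.3476,0.002,0.316,0.006,0],[0.1937,0.077,0.3476,0.002,0.316,0.006,0]]]}}

```text
time_s: 25.1
tool_pos: [0.6056, 0.136, 0.0367]
tcp_rot: [[0.989, -0.004, 0.148], [-0.148, -0.001, 0.989], [-0.004, -1.0, -0.001]]
contact_force: [1.0, 1.0, -0.1]
gripper_width: 0.223
```

```bash
python3 go.py 607 137 29 -8.4
```

```text
25.1 [0.6056 0.136  0.0367] 0.223 [ 1.   1.  -0.1]
[607.0, 137.0, 29.0, -8.4] [0.0013, 0.0077, 0.0012] [0.001, -0.002, -0.004]
```

>>> {"fn": "arm_command", "kwargs": {"commands": [[[0.0013,0.004,0.0012,0.001,-0.002,-0.004,0],[0.0013,0.0077,0.0012,0.001,-0.002,-0.004,0],[0.0013,0.0077,0.0012,0.001,-0.002,-0.004,0],[0.0013,0.0077,0.0012,0.001,-0.002,-0.004,0]]]}}

```text
time_s: 25.5
tool_pos: [0.6074, 0.137, 0.0296]
tcp_rot: [[0.989, 0.001, 0.146], [-0.146, -0.0, 0.989], [0.001, -1.0, 0.0]]
contact_force: [-0.4, 0.5, -1.3]
gripper_width: 0.22
```

>>> {"fn": "arm_command", "kwargs": {"commands": [[[0,0,0,0,0,0,0.4],[0,0,0,0,0,0,0.4],[0,0,0,0,0,0,0.4],[0,-0.03,0,0,0,0,0.4],[0,-0.08,0,0,0,0,0.4],[0,-0.13,0,0,0,0,0.6],[0,-0.18,0,0,0,0,0.6],[0,-0.2,0,0,0,0,0.6],[0,-0.2,0,0,0,0,0.6]]]}}

```text
time_s: 26.4
tool_pos: [0.6087, 0.1375, 0.2336]
tcp_rot: [[0.989, 0.007, 0.146], [-0.146, 0.001, 0.989], [0.007, -1.0, 0.002]]
contact_force: [-0.1, 0.0, -0.7]
gripper_width: 0.604
```

```bash
python3 go.py 300 -600 250 -60
```

```text
26.4 [0.6087 0.1375 0.2336] 0.604 [-0.1  0.  -0.7]
[300.0, -600.0, 250.0, -60.0] [-0.1974, -0.0196, -0.7747] [-0.005, 0.9, 0.005]
```

>>> {"fn": "arm_command", "kwargs": {"commands": [[[-0.197,-0.02,-0.775,-0.005,0.9,0.005,0.6],[-0.197,-0.02,-0.775,-0.005,0.9,0.005,0.6],[-0.197,-0.02,-0.775,-0.005,0.9,0.005,0.6],[-0.197,-0.02,-0.775,-0.005,0.9,0.005,0.6],[-0.197,-0.02,-0.775,-0.005,0.9,0.005,0.6],[-0.197,-0.02,-0.775,-0.005,0.9,0.005,0.6],[-0.197,-0.02,-0.775,-0.005,0.9,0.005,0.6],[-0.197,-0.02,-0.775,-0.005,0.9,0.005,0.6],[-0.197,-0.02,-0.775,-0.005,0.9,0.005,0.6],[-0.197,-0.02,-0.775,-0.005,0.9,0.005,0.6],[-0.197,-0.02,-0.775,-0.005,0.9,0.005,0.6],[-0.197,-0.02,-0.775,-0.005,0.9,0.005,0.6],[-0.197,-0.02,-0.775,-0.005,0.9,0.005,0.6],[-0.197,-0.02,-0.775,-0.005,0.9,0.005,0.6],[-0.197,-0.02,-0.775,-0.005,0.9,0.005,0.6],[-0.197,-0.02,-0.775,-0.005,0.9,0.005,0.6],[-0.197,-0.02,-0.775,-0.005,0.9,0.005,0.6],[-0.197,-0.02,-0.775,-0.005,0.9,0.005,0.6],[-0.197,-0.02,-0.775,-0.005,0.9,0.005,0.6]]]}}

```text
time_s: 28.3
tool_pos: [0.301, -0.5988, 0.2493]
tcp_rot: [[0.501, -0.0, 0.865], [-0.865, 0.002, 0.501], [-0.002, -1.0, 0.001]]
contact_force: [0.5, 1.4, 0.0]
gripper_width: 0.599
```

```bash
python3 - <<'E'
from h import *
f=viewer.grab_frame('top');g=viewer.grab_frame('side')
i=f['img'];cv2.imwrite('pics/topF.png',cv2.resize(i[120:300,200:460],None,fx=3,fy=3,interpolation=cv2.INTER_CUBIC))
cv2.imwrite('pics/sideF.png',cv2.resize(g['img'][180:310,180:380],None,fx=4,fy=4,interpolation=cv2.INTER_CUBIC))
T={'three':(640.5,136,-8.4),'two':(638.5,-136.5,1.1)}
def w(t,p):
    x,y,a=T[t];a=np.radians(a);return np.array([x+p[0]*np.cos(a)-p[1]*np.sin(a),y+p[0]*np.sin(a)+p[1]*np.cos(a)])
it={'board':('three',(25,-29),34,30),'narrow':('three',(25,33),42,24),'short':('three',(-33,0),30,44),'wide':('two',(25,0),36,33),'long':('two',(-39,0),30,70)}
for nm,F in(('top',f),('side',g)):
  X=cloud(F).reshape(-1,3)*1000
  for n,(t,p,h,R) in it.items():
    x,y,a=T[t];a=np.radians(a);d=X[:,:2]-[x,y]
    L=np.c_[d[:,0]*np.cos(a)+d[:,1]*np.sin(a),-d[:,0]*np.sin(a)+d[:,1]*np.cos(a)]
    hw=(22,R) if n in('short','long') else (30,30)
    m=(abs(L[:,0]-p[0])<hw[0])&(abs(L[:,1]-p[1])<hw[1]+6)&(X[:,2]>20)&(X[:,2]<60)
    r=cv2.minAreaRect(L[m].astype(np.float32))
    print(nm,n,'want',p,'got',np.round(r[0],1),np.round(r[1],1),round(r[2],1),'ztop',np.percentile(X[m][:,2],[50,90]).round(1),'want',h)
  m=(np.hypot(X[:,0]-472,X[:,1]+66)<35)&(X[:,2]>20);print(nm,'mid',np.round(cv2.minAreaRect(X[m][:,:2].astype(np.float32))[0],1))
E
```

```text
top board want (25, -29) got [ 25.3 -27.4] [38.4 39.8] 89.7 ztop [33.4 35.5] want 34
top narrow want (25, 33) got [23.9 33.4] [26.3 27.7] 4.4 ztop [37.5 42.9] want 42
top short want (-33, 0) got [-33.9  -2.2] [79.9 28. ] 89.3 ztop [30.1 32.1] want 30
top wide want (25, 0) got [24.7 -0.5] [49.5 51.2] 71.5 ztop [32.2 36.2] want 36
top long want (-39, 0) got [-40.5   1.3] [127.9  26. ] 89.5 ztop [29.7 31.8] want 30
top mid [471.6 -66.4]
side board want (25, -29) got [ 26.3 -28.2] [44.6 41.7] 2.7 ztop [32.9 35.7] want 34
side narrow want (25, 33) got [21.2 35.5] [26.8 24.1] 40.2 ztop [34.6 42. ] want 42
side short want (-33, 0) got [-33.7  -1.4] [85.1 31.2] 89.4 ztop [29.5 32.6] want 30
side wide want (25, 0) got [22.2  4.2] [49.9 49.1] 23.1 ztop [31.6 36. ] want 36
side long want (-39, 0) got [-40.4   0.8] [ 29.7 139. ] 0.5 ztop [29.5 32.6] want 30
side mid [468.6 -63.3]
```

View pics/topF.png

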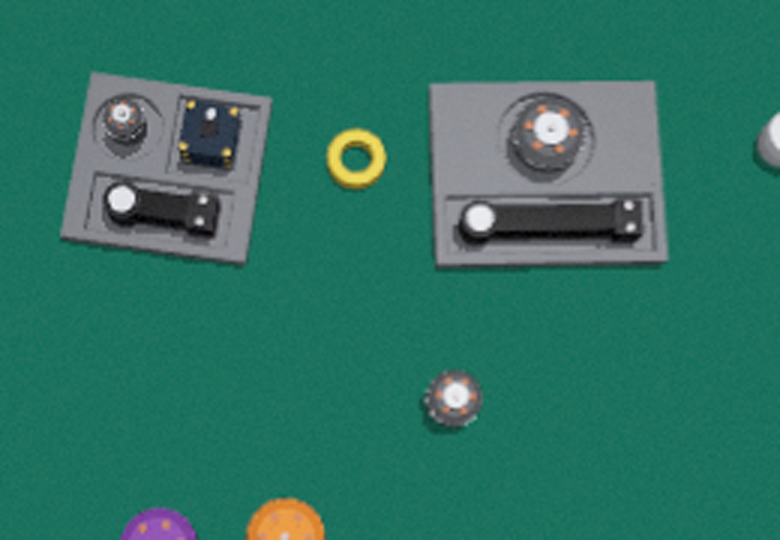

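View pics/sideF.png

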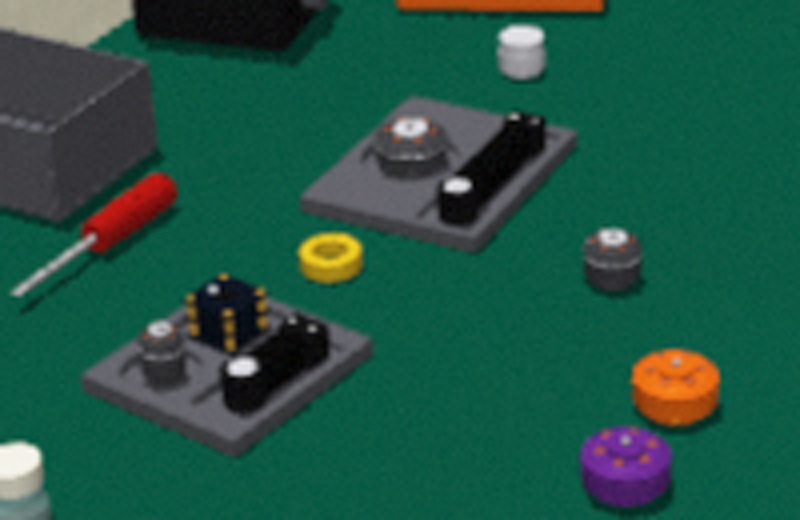

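All five parts are in their pockets at the right heights (the top view agrees to about 2 mm), and the middle motor has not moved.

```bash
python3 -c "
from bench import manip
print(manip.sign_off())"
```

```text
the job is handed in; nothing more can be done
None
```

Both kits are made up and the job is handed in, at about 28 s on the robot's clock. The dark narrow motor, short arm and board stack are in the three-pocket tray. The dark wide motor and long arm are in the two-pocket tray.

**Last checks, top camera:** each part was within about 2.5 mm of its pocket centre, and the arms were within about 1° of their pockets. The tops sat at the heights expected for parts resting on the pocket floor. The middle motor measured within 0.1 mm of its first reading, and the gripper was well clear of everything.

**Disagreement:** the side camera put the two placed motors 3–5 mm off centre. It sees mostly their near faces, so I trusted the top view; even the side readings are inside the limits.

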